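Hang the large pastry cutter on the slanted arm of the drying stand

ROBOT

A 7-joint arm with a two-finger parallel gripper is mounted at the origin on a cart in front of the work surface, level with it; the furniture and walls round the work are solid. World frame = base frame: x ahead of the robot, y to its left, z up, the work surface at z = 0. Lengths are in m, angles in rad, forces in N, time in s.
With the tool pointing down it reaches from about 0.4 to 0.9 m from the base axis. Payload 5.6 kg.
Tool frame: the origin (TCP) lies midway between the tips of the shut fingers; the grasp point (between the pads) lies 19 mm behind it; z points along the fingers, y is the line along which they close (so a half turn about z gives the same grasp; the last joint's range is limited). The gripper opens to 92 mm and grips with 3 to 60 N. Pads are 20 mm wide; open, the fingers measure 128 mm over their backs; the gripper's body (75 mm by 189 mm) begins 69 mm behind the grasp point.
Start: joints at [-1.17, 0.468, -0.012, 1.603, 0.006, 1.071, -0.056], TCP at [0.279, 0.587, 0.215] pointing down, gripper open.
Joint ranges: [-2.53, 2.53], [-0.31, 2.02], [-1.57, 1.55], [0.28, 2.44], [-1.29, 4.43], [0.15, 1.84], [-2.92, 2.92]. Speed limits (rad/s): [2.57, 2.57, 3.14, 3.14, 3.14, 3.14, 3.14].

INTERFACE

Orientations are given as a 3x3 rotation matrix whose columns are the frame's x, y, z axes.
In Python, from station import env, effector, solver, viewer, workorder, search_frame, tip_of gives the robot as it stands. Calls block until the motion is done:
- env.reach(position, orientation): joint-space move of the TCP to a pose.
- env.movel(position, frame=None, rate=0.15): straight line of the TCP; frame=None keeps the orientation; rate is the mean speed in m/s.
- env.goto_joints(angles): joint-space move.
- effector.release() and effector.grasp(squeeze=None): open the fingers fully, or close them until they stop; squeeze is the grip in N (None keeps the last).
- env.pause(seconds).
- solver.inverse_kinematics(position, orientation): joint angles nearest the present ones, or None.
- env.sense(): the state.
- viewer.read_camera(name): name is "scene" or "top" or "wrist"; returns (picture, depth): 480x640x3 uint8, red, green, blue; 480x640 float32, m along the optical axis (not along the pixel's ray), 0 where there is no reading.
- viewer.camera_info(name): a dict with "intrinsics" (3x3 intrinsics, pixels), "eye" and "rotation" of the camera in the world; the wrist camera has in their place "T_tool_cam" (4x4, takes a point from camera to tool coordinates, whose origin is the TCP and whose axes are the flange's). Camera axes: x right, y up, looking along -z (the intrinsics and any distortion apply to the point x, -y, -z); pixel columns grow to the right and rows downward; lengths in m; the calibration is good to about 2 mm. A picture is of the moment at which its call begins: read the wrist's pose just before it. camera_info takes no time and is no camera call.
A pose or a line that the arm cannot do raises env.PlanningError and nothing moves.
- workorder.finish_job(): hands the job in; it is judged then, once.
Trained networks look in the newest picture that a camera, given by its name, has taken for a name from the list of things; names that differ only in an ending like _2 or _b are one class to them, and where a whole thing is asked for, a point or a joint stands for the part that bears it (a point fixed in the world has none). Each returns a list of dicts, best first, with "score" (0 to 1); they miss things now and then, are a little off and sometimes report something else, mostly with a low value. They report only what shows in the picture. A call takes as long as a camera call.
- search_frame(camera, name): "at" ([x, y, z] in m, in world coordinates, good to about 4 mm: the middle of the surface that is visible of it).
- tip_of(camera, name): "at" ([x, y, z] in m, in world coordinates, good to about 4 mm: a listed point, or the origin of a listed thing).
The state is a dict: "t": time; "joint_positions": joint angles; "joint_velocities": joint speeds; "tau": joint torques, N m; "ee_pos": TCP position; "tcp_rot": TCP orientation; "wrist_force": force on the tool from outside, world axes, zero at the start; "moment": the same for the moment, N m; "gripper_width": finger opening in m; "grasp_force": force on a finger pad.
Only numpy, scipy, OpenCV 4.12 (cv2) and the standard library are available. Lean on these libraries where they do the work, as an engineer would, in place of code of your own. Each camera call takes 0.05 s, during which the arm holds its last target. There are 200 camera calls.

TASK

Hang the larger of the two steel pastry cutter rings on the slanted steel arm of the small wooden drying stand: bring it to the tip, slide it down along the arm with the arm through the ring, and let go so that it lies against the sloping board. Leave the smaller ring standing where it is.

Things in the scene. Friction and masses are not known exactly. Their poses are not given: they have to be found in the camera images.
- cutter_center (a point): Larger pastry cutter: plain steel ring, open at both ends, upright on the worktop; 71 mm outside, clear bore about 56 mm, 47 mm high, about 55 g. Point: centre of the ring, 23.5 mm above its lower edge; z is its axis (up at the start). Pinch its wall from above, one finger inside (wall 3 to 7 mm thick, its middle 32.5 mm from the axis).
- small_cutter_center (a point): The smaller pastry cutter, to be left alone: the same kind of steel ring, 53 mm across at the rim, 40 mm high. This point is its centre, 20 mm above the worktop. Either cutter may stand in either place.
- peg: Slanted arm of the fixed wooden drying stand: round steel rod, 10 mm thick, round tip, square to a flat sloping board. Origin: its foot on the board's face, 68 mm above the worktop; z runs along the arm to the tip 62 mm away, 35 degrees from vertical; x points up the slope, y level across. The face is the plane z = 0, y -50 to 50 mm, x -68 to 37 mm. The stand's base is 110 by 104 mm.

How it is judged:
At the end, for the whole second after the job is handed in: The larger ring hangs at rest with the arm through it, its edge against the sloping board (its centre within 39 mm of the arm's foot and 15 to 31 mm out from the board, its axis within 0.2 rad of the arm's) (distance between cutter_center and peg below 0.039 m and z of cutter_center in the frame of peg between 0.015 and 0.031 m and angle between the z axis of cutter_center and the z axis of peg, either way round below 0.2 rad and linear speed of cutter below 0.02 m/s); the robot touches nothing.
It fails at once if the smaller ring is moved by more than 20 mm (distance of small_cutter_center from where it was at the start of the episode above 0.02 m).
It also fails if it takes over 54 s, if anything falls off the work surface, if the arm or the gripper's body presses on something with over 40 N, if the wrist force passes 120 N, or if a joint passes its speed limit or range.

## Working session

There is one attempt and no reset: what is moved stays moved. The work goes in short steps, each a Python script; the robot and the scene stay as the last script left them, time stands still between calls to the robot, and variables do not carry over. Pictures are saved under pics/ and viewed, at most 10 in all, crops included, and the job is handed in when it is done.

```bash
mkdir -p pics
python3 - <<'E'
from station import *
import cv2,numpy as np
np.set_printoptions(precision=4,suppress=True)
for c in("scene","top"):
    p,d=viewer.read_camera(c); cv2.imwrite(f"pics/{c}0.png",p[:,:,::-1]); np.savez(f"{c}0.npz",p=p,d=d)
    i=viewer.camera_info(c);print(c,i)
    for n in("cutter_center","small_cutter_center","peg"):
        print(n,[(np.round(r["at"],4),round(r["score"],2)) for r in tip_of(c,n)[:3]],[(np.round(r["at"],4),round(r["score"],2)) for r in search_frame(c,n)[:3]])
print(env.sense())
E
```

```text
scene {'intrinsics': array([[455.6286,   0.    , 314.404 ],
       [  0.    , 455.6286, 229.7439],
       [  0.    ,   0.    ,   1.    ]]), 'eye': array([0.1397, 0.5174, 0.5471]), 'rotation': array([[-0.8696,  0.2563, -0.422 ],
       [-0.4936, -0.4682,  0.7329],
       [-0.0098,  0.8456,  0.5337]])}
cutter_center [(array([ 0.522 , -0.109 ,  0.0212]), 0.89)] [(array([ 0.525 , -0.1111,  0.0234]), 0.7)]
small_cutter_center [(array([ 0.4796, -0.2555,  0.0185]), 0.73)] [(array([ 0.4738, -0.2425,  0.025 ]), 0.73)]
peg [(array([0.4935, 0.0898, 0.0689]), 0.72), (array([ 0.5255, -0.1112,  0.0193]), 0.44)] [(array([0.4886, 0.1027, 0.0928]), 0.58)]
top {'intrinsics': array([[461.3532,   0.    , 321.2377],
       [  0.    , 461.3532, 235.3037],
       [  0.    ,   0.    ,   1.    ]]), 'eye': array([ 0.3445, -0.0927,  0.9329]), 'rotation': array([[-0.0125,  0.9809, -0.1941],
       [-0.9999, -0.0132, -0.002 ],
       [-0.0045,  0.1941,  0.981 ]])}
cutter_center [(array([ 0.5284, -0.1138,  0.0231]), 0.93)] [(array([ 0.5397, -0.1116,  0.0303]), 0.96)]
small_cutter_center [(array([ 0.4822, -0.2543,  0.0164]), 0.72)] [(array([ 0.4851, -0.2575,  0.0341]), 0.83)]
peg [(array([0.5015, 0.0845, 0.0677]), 0.48)] [(array([0.4975, 0.0969, 0.0925]), 0.62)]
{'t': 0.7, 'joint_positions': array([-1.17  ,  0.4675, -0.0116,  1.6027,  0.006 ,  1.0714, -0.0563]), 'joint_velocities': array([-0.0017, -0.001 , -0.0011, -0.0021,  0.0001, -0.0008, -0.0001]), 'tau': array([ -0.0013, -52.0274,  -0.0129, -24.4003,  -0.0566,   0.0116,
         0.    ]), 'ee_pos': array([0.2791, 0.587 , 0.2146]), 'tcp_rot': array([[-0.9031,  0.4295,  0.0001],
       [ 0.4295,  0.9031,  0.0001],
       [-0.    ,  0.0001, -1.    ]]), 'wrist_force': array([-0.314 , -0.7614,  0.5296]), 'moment': array([-0.0157, -0.0589,  0.016 ]), 'grasp_force': 0.0, 'gripper_width': 0.0917163434059246}
```

View pics/scene0.png

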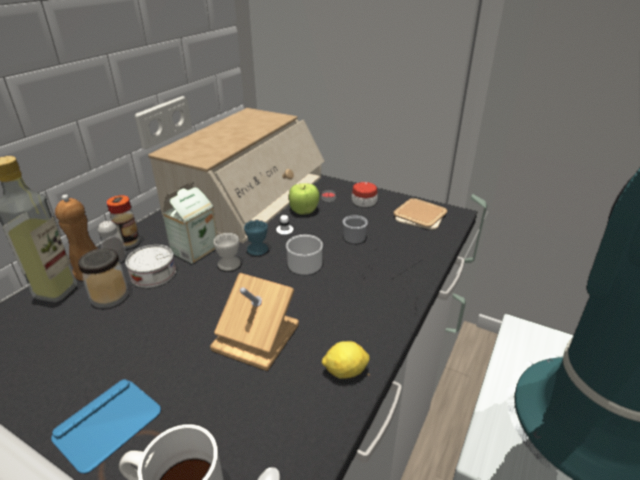

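View pics/top0.png

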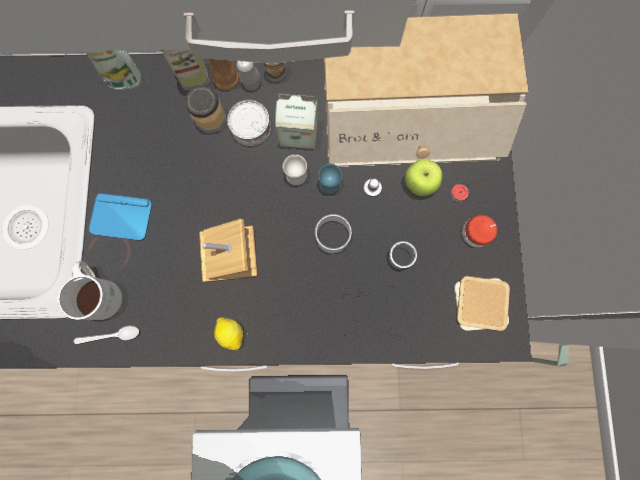

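The larger ring is at top px (333,234) and scene px (304,254). The smaller ring is at top px (403,256). The stand is at top px (228,248) with its arm pointing left (+y), tip near (205,246). The networks agree with this, so next I'll fit the geometry from depth.

```bash
cat > h.py <<'E'
import numpy as np,cv2
from scipy.optimize import least_squares
np.set_printoptions(precision=4,suppress=True)
def cloud(d,K,eye,R):
    v,u=np.nonzero(d>0); z=d[v,u]
    c=np.c_[(u-K[0,2])/K[0,0]*z,-(v-K[1,2])/K[1,1]*z,-z]
    return c@R.T+eye
def fitring(P,c,zlo,zhi,R=.05):
    m=(np.hypot(*(P[:,:2]-c).T)<R)&(P[:,2]>zlo)&(P[:,2]<zhi); Q=P[m]
    f=least_squares(lambda q:np.hypot(Q[:,0]-q[0],Q[:,1]-q[1])-q[2],[*c,.033],loss='soft_l1',f_scale=.002)
    return f.x,len(Q),Q[:,2].max()
def fitstand(P,c):
    Q=P[(np.hypot(*(P[:,:2]-c).T)<.1)&(P[:,2]>.025)&(P[:,2]<.16)]
    rng=np.random.default_rng(0);best=None
    for _ in range(500):
        a=Q[rng.choice(len(Q),3,False)];n=np.cross(a[1]-a[0],a[2]-a[0]);n/=np.linalg.norm(n)+1e-12
        if abs(abs(n[2])-.82)>.08: continue
        k=np.abs((Q-a[0])@n)<.003
        if best is None or k.sum()>best.sum(): best=k
    B=Q[best];m=B.mean(0);n=np.linalg.svd(B-m,full_matrices=False)[2][2];n*=np.sign(n[2])
    h=(Q-m)@n
    up=np.array([0,0,1])-n[2]*n;up/=np.linalg.norm(up);y=np.cross(n,up)
    A=np.c_[up,y,n]
    return m,A,Q,B
E
python3 - <<'E'
from h import *;from station import viewer
for c in("scene","top"):
    i=viewer.camera_info(c);P=cloud(np.load(c+"0.npz")["d"],i["intrinsics"],i["eye"],i["rotation"])
    T=P[(abs(P[:,0]-.4)<.03)&(abs(P[:,1]+.05)<.05)];print(c,"table z",np.median(T[:,2]))
    print("ring",fitring(P,np.array([.526,-.112]),.035,.055),"small",fitring(P,np.array([.481,-.255]),.03,.048))
    m,A,Q,B=fitstand(P,np.array([.497,.087]))
    print("n",A[:,2],"tilt",np.degrees(np.arccos(A[2,2])),len(B))
    L=(B-m)@A; print("face x",np.percentile(L[:,0],[1,99]),"y",np.percentile(L[:,1],[1,99]))
    # foot guess from face x range -68..37
    for f in("ext",):
        x0=(L[:,0].min()+.068+L[:,0].max()-.037)/2;y0=(L[:,1].min()+L[:,1].max())/2
        print("foot ext",m+A@[x0,y0,0])
    l=(Q-m)@A;k=(l[:,2]>.015)&(l[:,2]<.07);pp=Q[k];print("peg pts",len(pp))
    l=l[k];
    for a in(.015,.03,.045,.055):
        s=l[(l[:,2]>=a)&(l[:,2]<a+.015)]
        if len(s):print(a,len(s),np.median(s,0),"world",m+A@np.median(s,0))
    # plane point with z=.068 at peg y
    ym=np.median(l[:,1]);t=(.068-m[2]-A[2,1]*ym)/A[2,0];print("foot z68",m+A@[t,ym,0],"top",l[:,2].max())
E
```

```text
scene table z 0.000296747397168895
ring (array([ 0.527 , -0.1136,  0.034 ]), 380, np.float64(0.048569899097329616)) small (array([ 0.481 , -0.2494,  0.0237]), 221, np.float64(0.042386323985847296))
n [-0.058   0.5712  0.8188] tilt 35.04007521044414 3706
face x [-0.0491  0.0533] y [-0.0465  0.0508]
foot ext [0.4943 0.0871 0.0683]
peg pts 119
0.015 30 [ 0.0164 -0.0011  0.0233] world [0.4893 0.1012 0.0865]
0.03 26 [ 0.0161 -0.0008  0.038 ] world [0.4886 0.1099 0.0984]
0.045 42 [ 0.0168 -0.0008  0.0533] world [0.4879 0.118  0.1113]
0.055 39 [0.0178 0.0014 0.0601] world [0.4897 0.1213 0.1175]
foot z68 [0.4912 0.0872 0.068 ] top 0.06376581837796111
top table z -0.00011279749428616537
ring (array([ 0.5264, -0.1143,  0.0342]), 173, np.float64(0.04995951422666223)) small (array([ 0.4807, -0.2504,  0.0238]), 203, np.float64(0.04405329465409147))
n [-0.0528  0.5672  0.8219] tilt 34.72874737066844 1838
face x [-0.0549  0.0474] y [-0.0473  0.0501]
foot ext [0.4939 0.0856 0.0689]
peg pts 113
0.015 31 [0.0134 0.0003 0.0235] world [0.4915 0.097  0.0895]
0.03 31 [0.0139 0.0009 0.0377] world [0.4914 0.1047 0.1014]
0.045 42 [0.0134 0.0004 0.0536] world [0.49   0.1142 0.1142]
0.055 25 [0.0124 0.0011 0.0598] world [0.4903 0.1186 0.1187]
foot z68 [0.4927 0.0868 0.068 ] top 0.06362018639771283
```

```bash
cat >> h.py <<'E'
foot=np.array([.4935,.0866,.0685]);n=np.array([-.0555,.569,.8205]);n/=np.linalg.norm(n)
up=np.array([0,0,1])-n[2]*n;up/=np.linalg.norm(up);py=np.cross(n,up);PEG=np.c_[up,py,n]
ring=np.array([.5267,-.114]);e=np.array([py[0],py[1],0]);e/=np.linalg.norm(e)
def tool(y,z): return np.c_[np.cross(y,z),y,z]
Rpick={s:tool(s*e,np.array([0,0,-1.])) for s in(1,-1)}
Rpl={s:tool(s*py,-n) for s in(1,-1)}
def pk(h,off=.055): return np.r_[ring-off*e[:2],h]
def pl(h,cx=-.019,cy=0,r=.0325): # tip height above the face
    return foot+PEG@[cx,cy-r,h]
E
python3 - <<'E'
from h import *;from station import *
print(e,PEG)
for s in(1,-1):
    for nm,p,R in(("pick",pk(.015),Rpick[s]),("over",pk(.15),Rpick[s]),("pl",pl(.015),Rpl[s]),("plhi",pl(.11),Rpl[s])):
        print(s,nm,p,solver.inverse_kinematics(p,R))
E
```

```text
[0.9953 0.0971 0.    ] [[ 0.0797  0.9953 -0.0555]
 [-0.8166  0.0971  0.569 ]
 [ 0.5717  0.      0.8205]]
1 pick [ 0.472  -0.1193  0.015 ] [-0.1357  0.5405  0.384   2.1405 -0.3932  0.5271  0.6393]
1 over [ 0.472  -0.1193  0.15  ] [-0.4052  0.3208  0.6962  2.088  -0.2792  0.8238  0.555 ]
1 pl [0.4588 0.1075 0.0699] [-1.061   0.6249  0.5168  2.046   0.3137  0.8632 -0.7308]
1 plhi [0.4535 0.1615 0.1479] [-1.1173  0.5104  0.4873  1.9525  0.3168  1.0867 -0.7469]
-1 pick [ 0.472  -0.1193  0.015 ] [-0.7474  1.0915  1.3326  2.172  -1.276   1.1224 -1.746 ]
-1 over [ 0.472  -0.1193  0.15  ] [-0.8229  0.6489  1.3593  2.1055 -0.7606  1.0296 -2.1039]
-1 pl [0.4588 0.1075 0.0699] [-0.5105  0.5839 -0.1777  2.0092  0.7013  1.0554  2.0515]
-1 plhi [0.4535 0.1615 0.1479] [-0.5413  0.4959 -0.2458  1.9133  0.6112  1.2423  2.1061]
```

Run:
```python
from h import *;from station import *
env.reach(pk(.22),Rpick[1]);
s=env.sense();print(s["t"],s["ee_pos"])
p,d=viewer.read_camera("wrist");cv2.imwrite("pics/w1.png",p[:,:,::-1])
i=viewer.camera_info("wrist");T=i["T_tool_cam"];R=s["tcp_rot"]
P=cloud(d,i["intrinsics"],R@T[:3,3]+s["ee_pos"],R@T[:3,:3])
try:print(fitring(P,ring,.035,.055))
except Exception as x:print(x)
```

```text
3.2917 [ 0.4724 -0.1184  0.2199]
(array([ 0.5268, -0.1134,  0.0341]), 750, np.float64(0.04885554008212961))
```

View pics/w1.png

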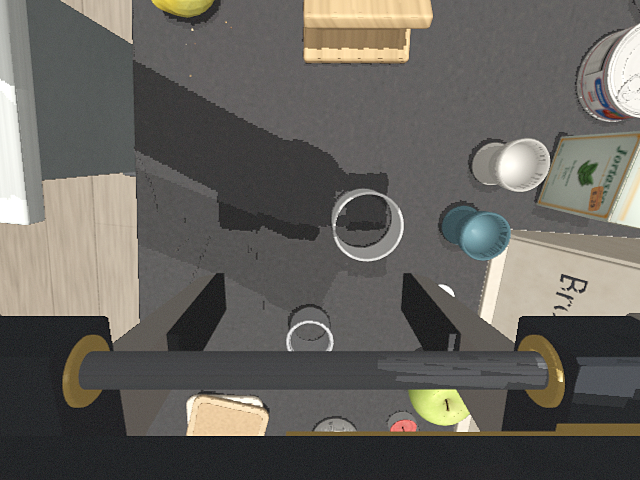

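The wrist picture puts the large ring at px (367,224) and the small one at (310,335). The fit from it matches to within 1 mm, so I'll pick.

Run:
```python
from h import *;from station import *
env.movel(pk(.065),Rpick[1],.2)
env.movel(pk(.015),rate=.06);print(env.sense()["wrist_force"])
effector.grasp(squeeze=15);s=env.sense();print(s["t"],s["gripper_width"],s["grasp_force"],s["wrist_force"])
env.movel(pk(.19),rate=.15);s=env.sense();print(s["t"],s["gripper_width"],s["grasp_force"],s["ee_pos"])
a=[]
for c in("scene","top","wrist"):
    p,d=viewer.read_camera(c);a.append(p[:,:,::-1]);i=viewer.camera_info(c)
    if c=="wrist":
        T=i["T_tool_cam"];R=s["tcp_rot"];P=cloud(d,i["intrinsics"],R@T[:3,3]+s["ee_pos"],R@T[:3,:3])
    else: P=cloud(d,i["intrinsics"],i["eye"],i["rotation"])
    np.save(f"P_{c}.npy",P)
    print(c,[(r["at"],r["score"]) for r in tip_of(c,"cutter_center")[:2]])
    tgt=s["ee_pos"]+R0@[0,0,0] if 0 else s["ee_pos"]+.0325*e
    Q=P[(np.linalg.norm(P-tgt,axis=1)<.05)];print(len(Q),Q[:,2].min() if len(Q) else 0)
cv2.imwrite("pics/g.png",cv2.resize(np.hstack(a),(800,200),interpolation=cv2.INTER_AREA))
cv2.imwrite("pics/gs.png",np.hstack([cv2.resize(a[0][100:340,200:440],(400,400)),cv2.resize(a[2],(400,400))]))
```

```text
[ 0.9939  0.11   -0.8316]
6.5333 0.0038223117380701225 14.78621472138002 [-0.7922  0.8985  1.504 ]
7.85 0.0035162833325521822 14.69232401213958 [ 0.4713 -0.1192  0.1893]
scene [([0.4997, -0.1175, 0.1956], 0.71)]
1399 0.17403083905633138
top []
0 0
wrist []
7210 0.17294044733037922
```

View pics/gs.png

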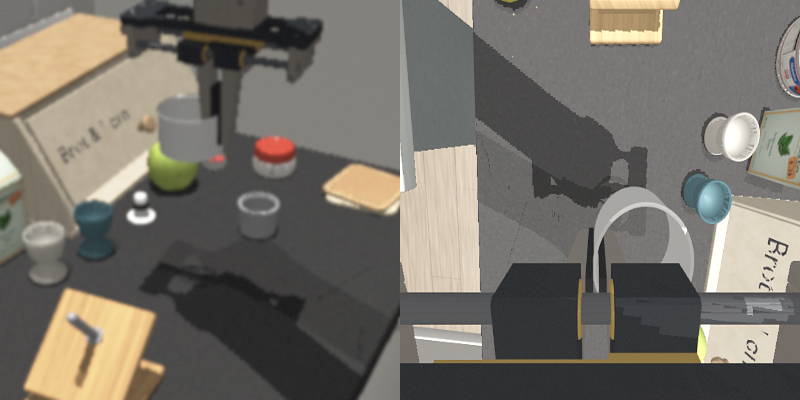

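Left half: the ring is held by its wall at about (188,125), upright. Right half: it hangs from the pads at about (645,240), and the small ring has not moved. I'll measure its offset and tilt in the hand, offline.

Run:
```python
from h import *
tcp=np.array([.4713,-.1192,.1893]);R=Rpick[1]
for c in("scene","wrist"):
    P=(np.load(f"P_{c}.npy")-tcp)@R   # tool coords, z down
    r=np.hypot(P[:,0],P[:,1]-.0325)
    Q=P[(r>.022)&(r<.045)&(P[:,1]>.02)&(P[:,2]>-.045)&(P[:,2]<.03)]
    def f(q):
        a=np.array([q[2],q[3],1]);a/=np.linalg.norm(a);v=Q-[q[0],q[1],-.0085]
        dist=np.linalg.norm(v-np.outer(v@a,a),axis=1)
        return np.minimum(abs(dist-.0355),abs(dist-.0295))
    o=least_squares(f,[0,.0325,0,0],loss="soft_l1",f_scale=.001);print(c,len(Q),o.x,o.cost/len(Q),np.percentile(Q[:,2],[1,99]))
```

```text
scene 800 [-0.0018  0.0314 -0.0162  0.0111] 4.797934496705014e-07 [-0.0316  0.014 ]
wrist 3802 [-0.0017  0.0312 -0.0005 -0.023 ] 1.1004020654041666e-07 [-0.0322  0.0147]
```

Run:
```python
from h import *;from station import *
env.movel(pk(.30),rate=.2)
g=dict(cx=-.0205,r=.032)
env.reach(pl(.2,**g),Rpl[1]);print(env.sense()["t"],env.sense()["ee_pos"],pl(.2,**g))
env.movel(pl(.105,**g),Rpl[1],.15);s=env.sense();print(s["t"],s["gripper_width"],s["wrist_force"])
a=[]
for c in("scene","wrist"):
    p,d=viewer.read_camera(c);a.append(p[:,:,::-1]);i=viewer.camera_info(c)
    if c=="wrist":
        T=i["T_tool_cam"];R=s["tcp_rot"];P=cloud(d,i["intrinsics"],R@T[:3,3]+s["ee_pos"],R@T[:3,:3])
    else:P=cloud(d,i["intrinsics"],i["eye"],i["rotation"])
    L=(P-foot)@PEG
    k=(abs(L[:,0])<.02)&(abs(L[:,1])<.02)&(L[:,2]>.03)&(L[:,2]<.068);print(c,"peg",k.sum(),np.median(L[k],0))
cv2.imwrite("pics/p1.png",np.hstack([cv2.resize(a[0][150:390,130:370],(400,400)),cv2.resize(a[1],(400,400))]))
```

```text
10.1833 [0.4495 0.2123 0.2209] [0.4489 0.214  0.2209]
10.9667 0.004223226874497581 [ 0.1354  0.5302 -0.4769]
scene peg 0 [nan nan nan]
wrist peg 359 [-0.0039 -0.      0.0556]
  return _methods._mean(a, axis=axis, dtype=dtype,
  ret = um.true_divide(
```

View pics/p1.png

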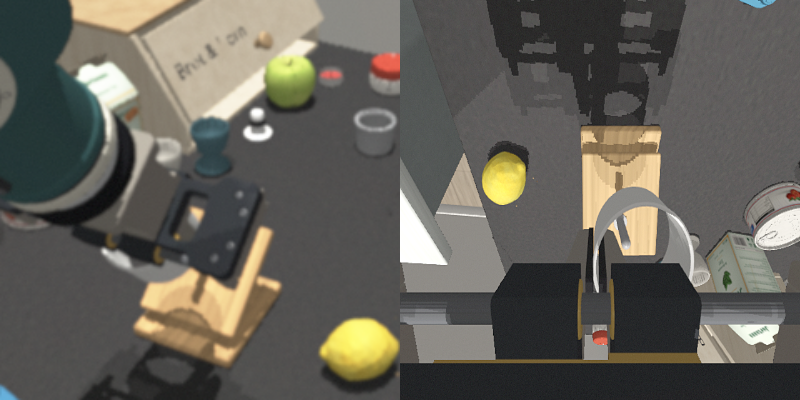

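Wrist half: the arm tip is visible through the ring at about (625,245). In 3D it lies on the expected line, with its downslope surface at x = -4 mm and y = 0. I'll slide the ring down while watching the force.

Run:
```python
from h import *;from station import *
g=dict(cx=-.0205,r=.032)
for h in(.09,.07,.05,.035,.025,.019):
    env.movel(pl(h,**g),Rpl[1],.05);s=env.sense();f=s["wrist_force"]
    L=(s["ee_pos"]-pl(h,**g))@PEG
    print(h,round(s["t"],2),f@PEG,L,s["gripper_width"])
    if np.linalg.norm(f)>8: break
p,d=viewer.read_camera("wrist");q,_=viewer.read_camera("scene")
cv2.imwrite("pics/p2.png",np.hstack([cv2.resize(q[150:390,130:370,::-1],(400,400)),cv2.resize(p[:,:,::-1],(400,400))]))
```

```text
0.09 11.52 [-1.1824 -0.7921 -0.0198] [ 0.0001 -0.0002 -0.0004] 0.00394093125982171
0.07 12.07 [-0.4335  0.9714 -0.2059] [ 0.0001 -0.     -0.0002] 0.0038991162843818364
0.05 12.62 [-0.8103  0.4599 -0.0042] [ 0.0001 -0.     -0.0002] 0.004038235622672002
0.035 13.07 [ 0.3959 -0.0926 -0.1791] [ 0.0001 -0.0002 -0.0004] 0.0036581045634050693
0.025 13.42 [-0.791  -0.837  -0.2783] [ 0.0002 -0.0002 -0.0004] 0.003663442957567059
0.019 13.68 [-0.0167  0.7613  0.4823] [ 0.0002 -0.0002 -0.0003] 0.003610920844082261
```

View pics/p2.png

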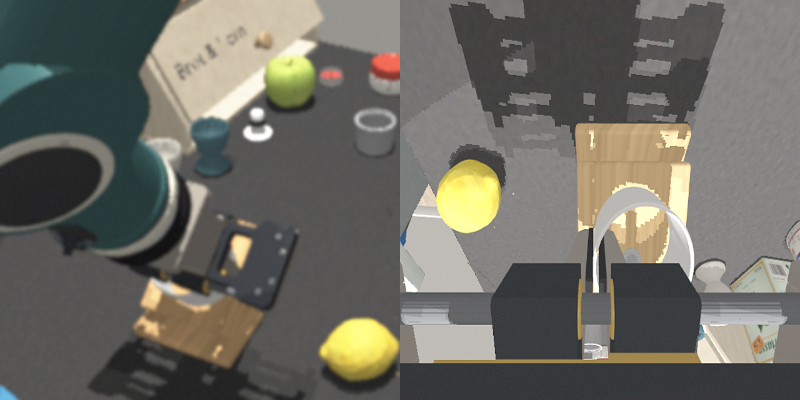

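The arm is inside the ring, visible at about (632,258), and there are no contact forces. I'll release, re-centre the inner finger in the bore, and retract.

Run:
```python
from h import *;from station import *
g=dict(cx=-.0205)
effector.release();s=env.sense();print(s["t"],s["gripper_width"],s["wrist_force"]@PEG)
env.movel(pl(.019,r=.046,**g),Rpl[1],.05);print(env.sense()["wrist_force"]@PEG)
env.movel(pl(.15,r=.046,**g),Rpl[1],.1);print(env.sense()["wrist_force"]@PEG)
env.movel(pl(.15,r=.046,**g)+[0,.12,.08],Rpl[1],.2)
a=[]
for c in("scene","top"):
    p,d=viewer.read_camera(c);a.append(p[:,:,::-1]);i=viewer.camera_info(c)
    for nm in("cutter_center","small_cutter_center"):
        print(c,nm,[(np.round(r["at"],4),r["score"],(np.array(r["at"])-foot)@PEG) for r in tip_of(c,nm)[:2]])
    L=(cloud(d,i["intrinsics"],i["eye"],i["rotation"])-foot)@PEG
    Q=L[(abs(L[:,0]+.02)<.06)&(abs(L[:,1])<.05)&(L[:,2]>.015)&(L[:,2]<.055)&(np.hypot(L[:,0],L[:,1])>.01)]
    f=least_squares(lambda q:np.minimum(abs(np.hypot(Q[:,0]-q[0],Q[:,1]-q[1])-.0355),abs(np.hypot(Q[:,0]-q[0],Q[:,1]-q[1])-.029)),[-.02,0],loss="soft_l1",f_scale=.001)
    print("fit",len(Q),f.x,"top",np.percentile(Q[:,2],99))
print(env.sense()["t"])
cv2.imwrite("pics/end.png",np.hstack([cv2.resize(a[0][150:390,130:370],(400,400)),cv2.resize(a[1][150:350,130:330],(400,400))]))
```

```text
15.1167 0.09194063386038337 [-0.1273 -0.1012  0.1238]
[-0.1733 -0.0212 -0.097 ]
[-0.1155  0.6226  0.4684]
scene cutter_center [(array([0.489 , 0.1257, 0.0689]), 0.57, array([-0.0321, -0.0007,  0.0228]))]
scene small_cutter_center [(array([ 0.4812, -0.2522,  0.0165]), 0.85, array([ 0.246 , -0.0451, -0.2348]))]
fit 903 [-0.0258 -0.0002] top 0.04806421661702533
top cutter_center [(array([0.4919, 0.1225, 0.0724]), 0.92, array([-0.0272,  0.0019,  0.0237]))]
top small_cutter_center [(array([ 0.4799, -0.2555,  0.0184]), 0.64, array([ 0.2496, -0.0467, -0.235 ]))]
fit 859 [-0.0259 -0.0001] top 0.04737469260618993
18.1833
```

View pics/end.png

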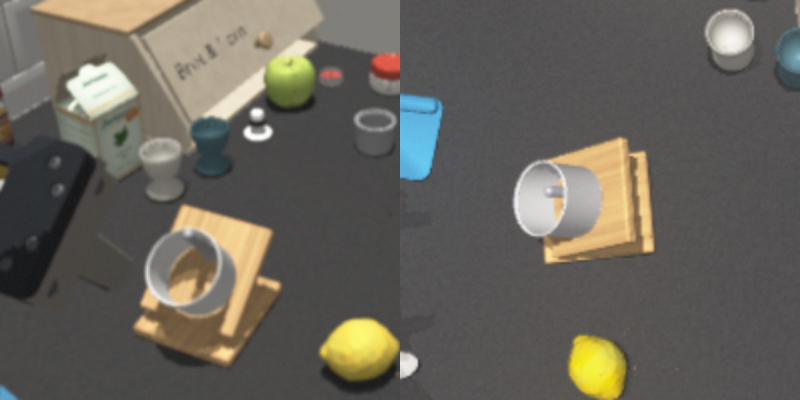

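The ring hangs on the arm against the board, at (190,272) in the left half and (557,198) in the right. Its centre is about 35 mm from the foot and 24 mm out from the board. The small ring is where it was.

```bash
python3 -c "
from station import *
env.pause(.5);print(workorder.finish_job())"
```

```text
the job is handed in; nothing more can be done
None
```

The larger ring hangs on the slanted arm against the board, about 35 mm from the arm's foot and 24 mm out from the board. The smaller ring has not moved, and the job was handed in at about 19 s (no verdict was returned).

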